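# Set out the dispensing place

## Task

Please set out the counter for the next prescription. Stack the herb bins on the black base bin, the orange one first and the blue one on top of it, each turned the same way as the one below so that its lug drops into the notch and it sits fully down; put the larger brass weight on the middle of the prescription slip pad to hold it; and stand the wooden stamp on the table midway between the slip pad and the red ink pad. Leave the smaller weight and the tape roll where they are.

Things in the scene. Friction and masses are not known exactly. Their poses are not given: they have to be found in the camera images.
- bin_base: Black bin of the same make as the loose ones, fixed on a steel plate 100 x 72 x 8 mm screwed to the table. A notch 15 wide, 9 deep in the middle of its front wall's top edge. Origin: centre of the plate's underside, on the table. x: front (card holder) to back, away from the robot within 0.4 rad; y left, z up. Rim at z = 40; origin of a bin seated in it 35 mm above this one.
- bin_orange: Loose orange bin, 0.05-0.1 kg, 75 (x) x 51 (y) x 37 mm, open top, walls 3; grip across the 51. Below: foot 63 x 39 x 5, entering the bin beneath with 3 play all round; front (-x) lug 9 wide, 5 high, drops into the front notch (15 wide) beneath. Origin: centre of foot's underside. x: card-holder front to back, away from robot within 0.5 rad. A bin seated in it: origin 32 mm above this.
- bin_blue: Loose blue plastic herb bin, otherwise just like the orange one in size, mass, foot, lug, notch, origin and axes.
- slip_pad: Pad of white prescription slips, 132 (own x) x 95 (own y) x 12 mm, fixed to the table. Origin: centre of its underside; top at 12 mm; x roughly away from the robot (within 0.15 rad), y left. The ink pad lies square beside it, on its left or its right, the two centres 260 mm apart along the pads' y.
- ink_pad: Closed ink pad tin with a red lid and black underside, 61 (own x) x 91 (own y) x 17 mm, fixed to the table. Origin: centre of its underside; axes parallel to the slip pad's.
- weight_big: The larger of two loose brass balance weights, 0.2 kg: round body 36 mm across up to 31 mm high, then a knob 20 mm across up to 42 mm. Origin: centre of its underside, z up.
- weight_small: The smaller brass balance weight, 0.05 kg, 23 mm across and 28 mm high, loose. Origin: centre of its underside. To be left alone.
- stamp: Loose wooden hand stamp standing upright, about 0.04 to 0.085 kg: foot 22 (own x) x 44 (own y) x 12 mm, round stem 20 mm across up to 33 mm, round knob 27 mm across from 33 to 69 mm high. Origin: centre of its underside, z up.
- tape_roll: Roll of clear tape lying flat, 97 mm across, 18 mm high, loose. Origin: centre of its underside. To be left alone.
Mind the look-alikes: they are no part of the job. Leave any green look-alike of the slip_pad alone.

How it is judged (in metres and radians):
At the end, for the whole second after the job is handed in: Orange bin seated in the base bin, blue in orange: within 7 mm sideways, 3 mm in height, 0.17 rad, level. Larger weight upright on the slip pad within 15 mm of its centre. Stamp upright on the table, 130 +-15 mm from each pad's centre and within 15 mm of the line between them. All at rest (horizontal distance between bin_orange and bin_base below 0.007 m and z of bin_orange in the frame of bin_base between 0.032 and 0.038 m and angle between the x axis of bin_orange and the x axis of bin_base, either way round below 0.17 rad and angle between each of bin_orange, bin_blue's own z axis and vertical below 0.08 rad and linear speed of each of bin_orange, bin_blue, weight_big, stamp below 0.02 m/s and angular speed of each of bin_orange, bin_blue, weight_big, stamp below 0.2 rad/s and horizontal distance between bin_blue and bin_orange below 0.007 m and z of bin_blue in the frame of bin_orange between 0.029 and 0.035 m and angle between the x axis of bin_blue and the x axis of bin_orange, either way round below 0.17 rad and horizontal distance between weight_big and slip_pad below 0.015 m and z of weight_big in the frame of slip_pad between 0.008 and 0.016 m and angle between each of weight_big, stamp's own z axis and vertical below 0.1 rad and horizontal distance between stamp and slip_pad between 0.115 and 0.145 m and horizontal distance between stamp and ink_pad between 0.115 and 0.145 m and x of stamp in the frame of slip_pad between -0.015 and 0.015 m and height (world z) of stamp below 0.005 m); the robot touches nothing.
It fails at once if the smaller weight was moved by more than 25 mm (distance of weight_small from where it was at the start of the episode above 0.025 m).
It fails at once if the tape roll was moved by more than 25 mm (distance of tape_roll from where it was at the start of the episode above 0.025 m).
It also fails if it takes over 128 s, if anything falls off the work surface, if the arm or the gripper's body presses on something with over 40 N, if the wrist force passes 120 N, or if a joint passes its speed limit or range.

## Robot

A 7-joint arm with a two-finger parallel gripper is mounted at the origin on a cart in front of the work surface, level with it; the furniture and walls round the work are solid. World frame = base frame: x ahead of the robot, y to its left, z up, the work surface at z = 0. Lengths are in mm, angles in rad, forces in N, time in s.
With the tool pointing down it reaches from about 425 to 950 mm from the base axis. Payload 4.7 kg.
Tool frame: the origin (TCP) lies on the centre line of the jaws, within the pads' length; the fingertips stand arm.tip_extent ahead of it and the grasp point (between the pads) lies 11 mm behind it (arm.tip_extent is the distance from the TCP to the fingertips, in mm); x points along the fingers, y is the direction in which the jaws open and shut, and the axes are right-handed (so a half turn about x gives the same grasp; the last joint's range is limited). The gripper opens to 87 mm and grips with 3 to 60 N. Pads are 19 mm wide; open, the fingers measure 117 mm over their backs; the gripper's body (75 mm by 190 mm) begins 51 mm behind the grasp point.
Start: joints at [-1.3, 0.469, -0.049, 1.532, 0.024, 1.141, -0.082], TCP at [199.306, 644.923, 230.573] pointing down, gripper open.
Joint ranges: [-2.59, 2.59], [-0.33, 1.99], [-1.39, 1.29], [0.1, 2.45], [-1.04, 4.18], [0.21, 1.99], [-2.66, 2.66]. Speed limits (rad/s): [2.57, 2.57, 3.14, 3.14, 3.14, 3.14, 3.14].

## Interface

Orientations are given as a rotation vector (axis times angle).
In Python, from cell import arm gives the robot as it stands. The module is installed in compiled form; this text tells all that it offers.
- The arm moves only by the tool arm_command, never from a script. Its argument "commands" is a list of rows, each an object of numbers: "dx", "dy", "dz": the shift along the tool's x, y, z in mm; "turn": the turn about the tool's x in rad; "gripper": the opening, from 0 (shut) to 1 (fully open). In form: [{"dx": .., "dy": .., "dz": .., "turn": .., "gripper": ..}, ...]. A call has 1 to 8 rows; each row is the pose to reach, as a shift and turn from the pose measured when the call began, along the tool's axes at that moment; what a row does not reach only later rows make up. A row lasts 1/10 s, in which the tool goes at most 50 mm and 8.59 degrees, less where a joint would pass 70% of its speed; a pose out of reach is approached as far as the arm can. A call with a gripper value outside its range is refused whole. The fingers move at their own pace and stop on an object; the grip force is fixed at half the most. Time passes only in rows, so rows that repeat a pose let the fingers close. It gives the time, the measured TCP pose, the force and the opening at its end, in the units of the state.
- arm.state(): the state, without advancing time (a new reading comes with each control period).
- arm.read_camera(name): name is "scene" or "side" or "wrist"; returns a dict with "image" (400x640x3 uint8, blue, green, red), "K" (3x3 intrinsics, pixels), "camera_from_world" (4x4, takes a point from world to camera coordinates). Camera axes: x right, y up, looking along -z (the intrinsics and any distortion apply to the point x, -y, -z); pixel columns grow to the right and rows downward; lengths in mm; the calibration is good to about 2 mm. The wrist camera is an equidistant fisheye: a pixel r from the principal point sees the ray r / f radians off the axis. A picture is of the moment at which its call begins. There is no depth.
- arm.job_done(): hands the job in, once; it reports no verdict.
The state is a dict: "clock": time; "q": joint angles; "qvel": joint speeds; "joint_torque": joint torques, N m; "position": TCP position; "orientation": TCP orientation; "force": force on the tool from outside, world axes, zero at the start; "ft_torque": the same for the moment, N m; "width": opening from 0.0 (shut) to 1.0 (fully open).
Only numpy, scipy, OpenCV 4.12 (cv2) and the standard library are available. Lean on these libraries where they do the work, as an engineer would, in place of code of your own. Each camera call takes 0.05 s, during which the arm holds its last target. There are 200 camera calls.

## Working session

There is one attempt and no reset: what is moved stays moved. The work goes in short steps, Python scripts to look and compute and a tool call to move; the robot and the scene stay as the last step left them, time stands still between calls to the robot, and variables do not carry over. Pictures are saved under pics/ and viewed, about 12 in all and at most 16, crops included, and the job is handed in when it is done.

Besides the shell and the picture viewer there is one more tool, called after ">>>" as a command line: name --argument value ..., lists and objects as JSON in quotes. arm_command: Moves the arm, as the interface text tells. Its arguments: {"type":"object","properties":{"commands":{"type":"array"}},"required":["commands"]}

```bash
mkdir -p pics
cat > h.py <<'E'
import numpy as np, cv2
from cell import arm
from scipy.spatial.transform import Rotation as R
def shot(name,out):
    c=arm.read_camera(name); cv2.imwrite('pics/'+out+'.png',c['image']); np.savez('pics/'+out+'.npz',**c); return c
def load(out): return dict(np.load('pics/'+out+'.npz'))
def ray(c,u,v,fish=False):
    K=c['K'];T=c['camera_from_world']
    a=(u-K[0,2])/K[0,0];b=(v-K[1,2])/K[1,1]
    if fish:
        r=np.hypot(a,b); s=np.sin(r)/r if r>1e-9 else 1
        d=np.array([a*s,-b*s,-np.cos(r)])
    else: d=np.array([a,-b,-1.])
    Rw=T[:3,:3].T; o=-Rw@T[:3,3]; return o,Rw@d
def pt(c,u,v,z,fish=False):
    o,d=ray(c,u,v,fish); return o+d*(z-o[2])/d[2]
def proj(c,p,fish=False):
    q=c['camera_from_world']@np.append(p,1); x,y,z=q[0],-q[1],-q[2]; K=c['K']
    if fish:
        h=np.hypot(x,y); r=np.arctan2(h,z); a,b=x/h*r,y/h*r
    else: a,b=x/z,y/z
    return K[0,0]*a+K[0,2],K[1,1]*b+K[1,2]
def st():
    s=arm.state(); print(s['clock'],np.round(s['position'],1),np.round(R.from_rotvec(s['orientation']).as_matrix(),3).tolist(),np.round(s['force'],1),s['width'])
def totool(dw):
    return R.from_rotvec(arm.state()['orientation']).as_matrix().T@np.array(dw)
E
python3 - <<'E'
from h import *
st(); print(arm.tip_extent)
for n in ['scene','side','wrist']:
    c=shot(n,n+'0'); print(n,c['K'].tolist(),[k for k in c]); o,d=ray(c,320,200); print(o,d)
E
```

```text
0.0 [199.2 644.3 229.5] [[-0.001, 0.295, 0.955], [-0.002, 0.955, -0.295], [-1.0, -0.002, 0.0]] [-0.2  0.5 -0.8] 1.0009195967414883
8.0
scene [[468.3632141244846, 0.0, 323.68014676259315], [0.0, 468.3632141244846, 200.75384355432558], [0.0, 0.0, 1.0]] ['image', 'K', 'camera_from_world']
[-452.76639915  929.08522524  887.21248799] [ 0.59577434 -0.61731128 -0.51385216]
side [[408.2740068055528, 0.0, 320.1516778917599], [0.0, 408.2740068055528, 194.667221408869], [0.0, 0.0, 1.0]] ['image', 'K', 'camera_from_world']
[ 31.21932637 970.83892679 708.29824838] [ 0.36580558 -0.78180766 -0.50510773]
wrist [[309.70691628693146, 0.0, 320.35558357426385], [0.0, 309.70691628693146, 201.6236560498747], [0.0, 0.0, 1.0]] ['image', 'K', 'camera_from_world']
[128.13688283 665.34598485 382.66545863] [ 0.25330979 -0.08256222 -0.96387055]
```

View pics/scene0.png

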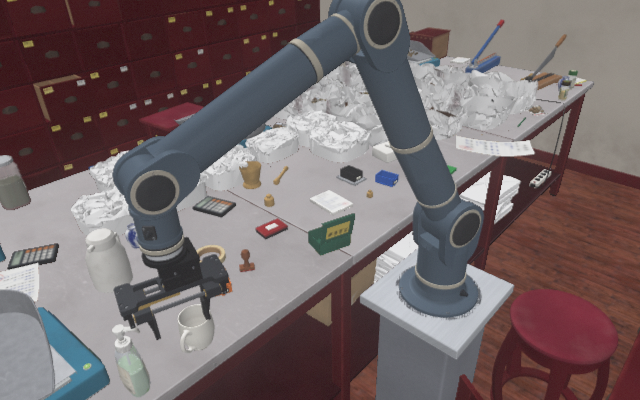

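View pics/side0.png

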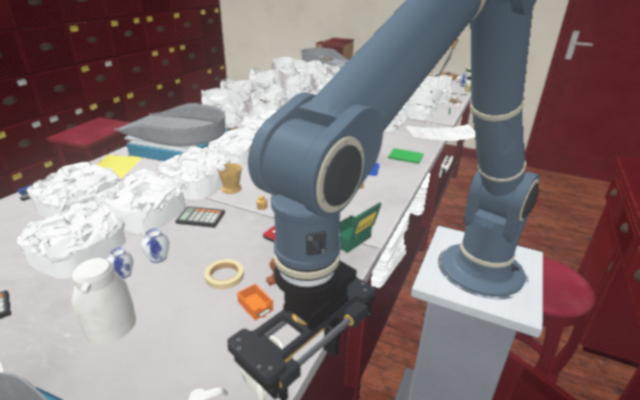

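The scene picture shows the slip pad at (331,202), ink pad (271,228), stamp (246,260), big weight (269,201), small weight (369,194), base bin (350,174), blue bin (386,178) and tape (209,254), with a green stand at (331,233). The side picture shows the orange bin at (254,301).

Run:
```python
from h import *
c=load('scene0');s=load('side0')
for n,u,v,z in [('slip',331,202,12),('ink',271,228,17),('stamp',246,269,5),('stampknob',246,254,50),('wbig',269,204,15),('wsmall',369,194,14),('base',350,174,30),('blue',386,178,20),('tape',209,254,10),('greenL',316,250,0),('greenR',350,236,0),('kettle',115,290,0),('mortar',250,186,0),('stick',281,175,0),('boxgreen',447,172,10),('palette',215,207,0),('mug',195,345,0)]:
    print(n,np.round(pt(c,u,v,z)))
print('orange',pt(s,254,301,20)); print('tape',pt(s,224,273,10)); print('ink',pt(s,270,233,17))
```

```text
slip [ 522. -138.   12.]
ink [556. 121.  17.]
stamp [465. 302.   5.]
stampknob [472. 290.  50.]
wbig [678.  21.  15.]
wsmall [ 452. -270.   14.]
base [ 587. -322.   30.]
blue [ 472. -402.   20.]
tape [602. 335.  10.]
greenL [377.  94.   0.]
greenR [346. -34.   0.]
kettle [677. 604.   0.]
mortar [856. -36.   0.]
stick [ 831. -177.    0.]
boxgreen [ 328. -616.   10.]
palette [831. 148.   0.]
mug [336. 567.   0.]
orange [463.55348351 396.68866859  20.        ]
tape [594.19373029 339.46239075  10.        ]
ink [578.50901767 141.43627046  17.        ]
```

View pics/wrist0.png

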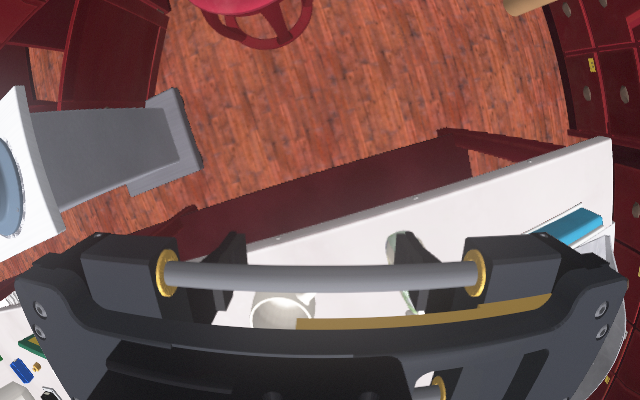

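The wrist picture shows the view falling between the fingers at about (235,275) and (405,275), and the TCP's ground point near the image centre. Going above the orange bin next.

>>> arm_command --commands '[{"dx": 0, "dy": -159, "dz": 325}, {"dx": 0, "dy": -159, "dz": 325}, {"dx": 0, "dy": -159, "dz": 325}, {"dx": 0, "dy": -159, "dz": 325}, {"dx": 0, "dy": -159, "dz": 325}, {"dx": 0, "dy": -159, "dz": 325}, {"dx": 0, "dy": -159, "dz": 325}, {"dx": 0, "dy": -159, "dz": 325}]'

```text
invalid input
```

Run:
```python
from h import *
st()
a=shot('wrist','w1'); c=shot('scene','s1'); b=shot('side','d1')
cv2.imwrite('pics/w1s.png',np.vstack([cv2.resize(c['image'][120:320,150:470],(640,400)),cv2.resize(b['image'],(320,200)).repeat(2,1)])[:600])
```

```text
0.15 [199.2 644.5 229.7] [[-0.0, 0.295, 0.955], [-0.001, 0.955, -0.295], [-1.0, -0.001, 0.0]] [-0.4 -1.1  0.7] 0.9959110147357801
```

View pics/w1.png

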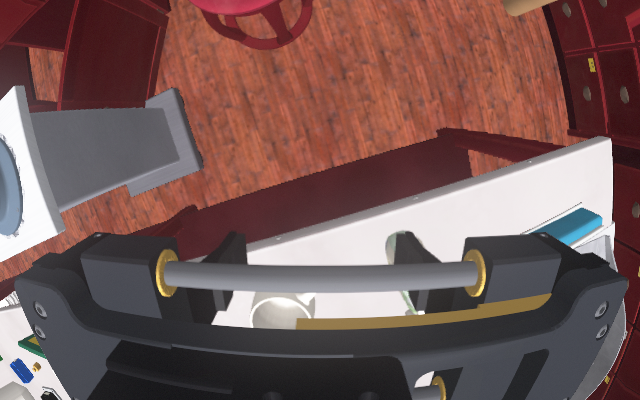

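View pics/w1s.png

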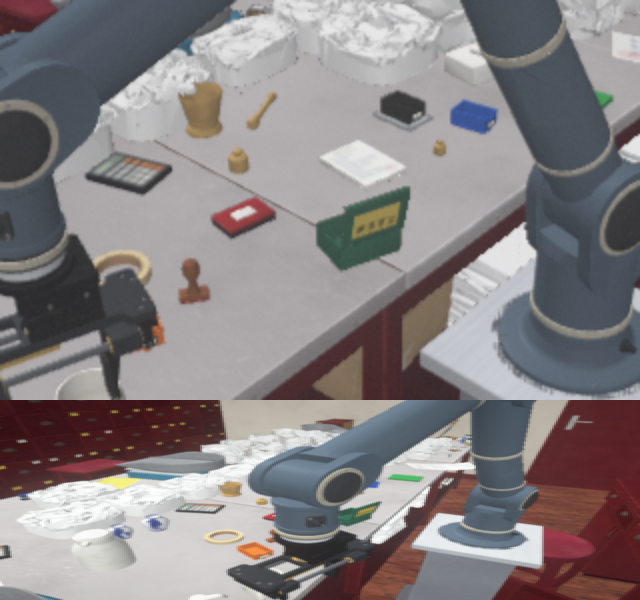

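Nothing moved: the pictures are unchanged, and the row was refused, most likely because it needs all five fields. The enlarged scene does confirm the base bin on its plate at (403,107) in the crop, with the blue bin at (474,116).

>>> arm_command --commands '[{"dx": 0, "dy": -159, "dz": 325, "turn": 0, "gripper": 1}, {"dx": 0, "dy": -159, "dz": 325, "turn": 0, "gripper": 1}, {"dx": 0, "dy": -159, "dz": 325, "turn": 0, "gripper": 1}, {"dx": 0, "dy": -159, "dz": 325, "turn": 0, "gripper": 1}, {"dx": 0, "dy": -159, "dz": 325, "turn": 0, "gripper": 1}, {"dx": 0, "dy": -159, "dz": 325, "turn": 0, "gripper": 1}, {"dx": 0, "dy": -159, "dz": 325, "turn": 0, "gripper": 1}, {"dx": 0, "dy": -159, "dz": 325, "turn": 0, "gripper": 1}]'

```text
clock: 1.1
position: [468.5, 390.4, 230.5]
orientation: [0.241, 1.554, -0.246]
force: [-0.2, -1.4, -0.6]
width: 1.001
```

Run:
```python
from h import *
st()
a=shot('wrist','w2'); c=shot('scene','s2'); b=shot('side','d2');
```

```text
1.1 [468.5 390.4 230.5] [[0.003, 0.305, 0.952], [-0.004, 0.952, -0.305], [-1.0, -0.002, 0.004]] [-0.2 -1.4 -0.6] 1.0014344686528334
```

View pics/w2.png

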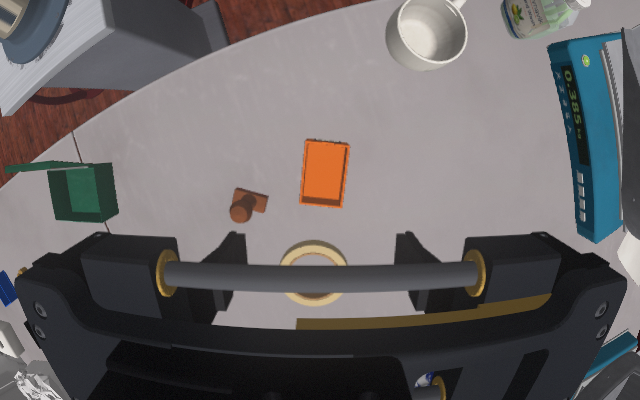

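The wrist picture shows the orange bin at (325,173), stamp (248,205), tape ring (313,272) below the finger bar, and mug (427,33).

```bash
cat >> h.py <<'E'
def rect(c,lo,hi,z,fish=True,roi=None,dbg=True):
    "HSV mask, biggest contour -> cast on plane z -> minAreaRect; returns centre, (size along x-ish, y-ish), yaw of x-ish axis"
    m=cv2.inRange(cv2.cvtColor(c['image'],cv2.COLOR_BGR2HSV),np.array(lo),np.array(hi))
    if roi is not None:
        k=np.zeros_like(m); u0,v0,u1,v1=roi; k[v0:v1,u0:u1]=1; m=m*k
    m=cv2.morphologyEx(m,cv2.MORPH_CLOSE,np.ones((5,5)))
    cs=cv2.findContours(m,cv2.RETR_EXTERNAL,cv2.CHAIN_APPROX_NONE)[0]; q=max(cs,key=cv2.contourArea)
    P=np.array([pt(c,u,v,z,fish)[:2] for u,v in q[:,0]],np.float32)
    B=cv2.boxPoints(cv2.minAreaRect(P)); ctr=B.mean(0)
    e=[B[1]-B[0],B[2]-B[1]]; 
    if abs(e[0][0])/np.linalg.norm(e[0])<abs(e[1][0])/np.linalg.norm(e[1]): e=e[::-1]
    x=e[0]*np.sign(e[0][0]); yaw=np.arctan2(x[1],x[0])
    if dbg: print('area',cv2.contourArea(q),'bbox',cv2.boundingRect(q),'ctr',np.round(ctr,1),'size',np.round([np.linalg.norm(k) for k in e],1),'yaw',round(float(yaw),3))
    return ctr,e,yaw,q,m
def go(w,yaw=None,z=None):
    "print tool shift to put TCP over world xy w, at height z, tool y at yaw"
    s=arm.state(); p=s['position'].copy() if hasattr(s['position'],'copy') else np.array(s['position']); p=np.array(p)
    M=R.from_rotvec(s['orientation']).as_matrix()
    d=np.array([w[0]-p[0],w[1]-p[1],0 if z is None else z-p[2]]); cy=np.arctan2(M[1,1],M[0,1])-np.pi/2
    print('tool shift',np.round(M.T@d,1),'now yaw',round(cy,3),'' if yaw is None else 'turn(world) %.3f'%((yaw-cy+np.pi/2)%np.pi-np.pi/2))
E
python3 - <<'E'
from h import *
c=load('w2'); ctr,e,yaw,q,m=rect(c,(5,150,100),(18,255,255),37,roi=(280,120,370,230))
go(ctr,yaw,60)
s=load('s2');d=load('d2')
print('orange s/d'); 
for k,roi in ((s,(100,230,330,330)),(d,(200,250,320,340))): rect(k,(5,170,100),(18,255,255),37,False,roi)
cv2.imwrite('pics/s2c.png',cv2.resize(s['image'][100:320,150:500],(800,503)))
E
```

```text
area 2709.0 bbox (299, 139, 51, 69) ctr [461.3 394.4] size [75.7 50.1] yaw -0.419
tool shift [170.3  -2.7  -0.6] now yaw -0.301 turn(world) -0.118
orange s/dTraceback (most recent call last):
  File "<stdin>", line 6, in <module>
  File "h.py", line 33, in rect
    cs=cv2.findContours(m,cv2.RETR_EXTERNAL,cv2.CHAIN_APPROX_NONE)[0]; q=max(cs,key=cv2.contourArea)
                                                                         ~~~^^^^^^^^^^^^^^^^^^^^^^^^
ValueError: max() iterable argument is empty
```

The rectangle measures 75.7 x 50.1 mm against the 75 x 51 expected, so I'm descending and gripping.

>>> arm_command --commands '[{"dx": 50, "dy": -2.7, "dz": -0.6, "turn": 0.118, "gripper": 1}, {"dx": 100, "dy": -2.7, "dz": -0.6, "turn": 0.118, "gripper": 1}, {"dx": 150, "dy": -2.7, "dz": -0.6, "turn": 0.118, "gripper": 1}, {"dx": 180, "dy": -2.7, "dz": -0.6, "turn": 0.118, "gripper": 1}, {"dx": 195, "dy": -2.7, "dz": -0.6, "turn": 0.118, "gripper": 1}]'

```text
clock: 1.75
position: [457.2, 395.7, 31.9]
orientation: [0.323, 1.552, -0.328]
force: [0.2, 0.3, 0.9]
width: 1.001
```

Run:
```python
from h import *
st(); go((461.3,394.4),-0.419,20)
s=load('s2');d=load('d2')
cv2.imwrite('pics/s2c.png',cv2.resize(s['image'][100:320,150:500],(800,503)))
```

```text
1.75 [457.2 395.7  31.9] [[-0.006, 0.403, 0.915], [-0.002, 0.915, -0.403], [-1.0, -0.005, -0.005]] [0.2 0.3 0.9] 1.0010797452086
tool shift [11.9  0.5  4.3] now yaw -0.415 turn(world) -0.004
```

View pics/s2c.png

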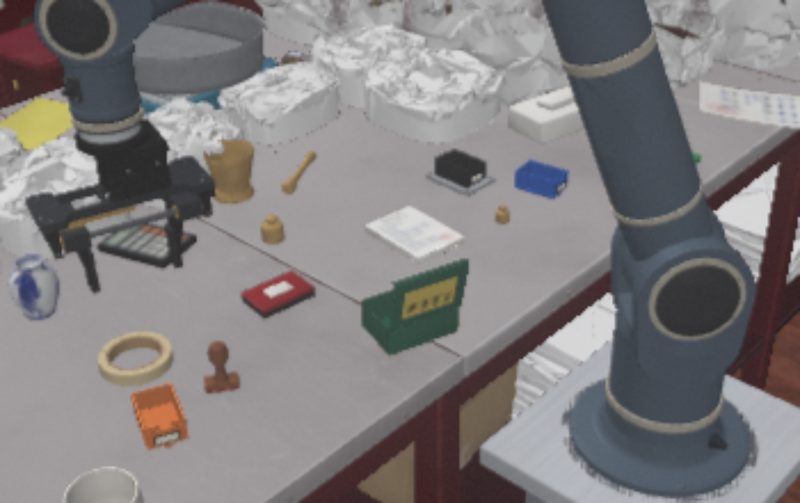

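The crop shows the whole worksurface: slip pad (413,231), ink pad (278,293), base bin (460,167), blue bin (541,178), and a clear route. Gripping the orange bin.

>>> arm_command --commands '[{"dx": 12, "dy": 0.5, "dz": 4.3, "turn": 0, "gripper": 1}, {"dx": 12, "dy": 0.5, "dz": 4.3, "turn": 0, "gripper": 1}, {"dx": 12, "dy": 0.5, "dz": 4.3, "turn": 0, "gripper": 0.3}, {"dx": 12, "dy": 0.5, "dz": 4.3, "turn": 0, "gripper": 0.3}, {"dx": 12, "dy": 0.5, "dz": 4.3, "turn": 0, "gripper": 0.3}, {"dx": 12, "dy": 0.5, "dz": 4.3, "turn": 0, "gripper": 0.3}, {"dx": 12, "dy": 0.5, "dz": 4.3, "turn": 0, "gripper": 0.3}]'

```text
clock: 2.45
position: [461.5, 394.6, 20.5]
orientation: [0.323, 1.551, -0.328]
force: [-0.3, 0.1, 0.3]
width: 0.628
```

Run:
```python
from h import *
st(); 
s=load('s2')
ctr,e,yaw,q,m=rect(s,(0,0,0),(179,255,60),40,False,(335,160,366,190))
ctr,e,yaw,q,m=rect(s,(105,120,60),(130,255,255),37,False,(370,165,402,190))
ctr,e,yaw,q,m=rect(s,(0,120,60),(8,255,255),17,False,(250,215,292,240))
ctr,e,yaw,q,m=rect(s,(0,0,185),(179,60,255),12,False,(308,188,356,216))
ctr,e,yaw,q,m=rect(s,(8,90,60),(28,255,255),20,False,(260,192,278,210))
```

```text
2.45 [461.5 394.6  20.5] [[-0.005, 0.403, 0.915], [-0.002, 0.915, -0.403], [-1.0, -0.004, -0.004]] [-0.3  0.1  0.3] 0.6276549881240343
area 181.0 bbox (341, 166, 21, 16) ctr [ 576.7 -314.8] size [99.8 82.8] yaw -0.022
area 205.5 bbox (376, 171, 22, 16) ctr [ 455.1 -375.8] size [85.1 98.4] yaw 0.225
area 4.5 bbox (276, 220, 10, 9) ctr [550.8  82.9] size [49.4 29.8] yaw -0.738
area 466.0 bbox (310, 190, 43, 23) ctr [ 524.5 -145. ] size [142.5  96.3] yaw -0.143
area 69.5 bbox (265, 194, 9, 12) ctr [695.5   5.4] size [80.4 28.9] yaw -0.718
```

>>> arm_command --commands '[{"dx": 0, "dy": 0, "dz": 0, "turn": 0, "gripper": 0.3}, {"dx": 0, "dy": 0, "dz": 0, "turn": 0, "gripper": 0.3}, {"dx": 0, "dy": 0, "dz": 0, "turn": 0, "gripper": 0.3}, {"dx": -40, "dy": 0, "dz": 0, "turn": 0, "gripper": 0.3}, {"dx": -90, "dy": 0, "dz": 0, "turn": 0, "gripper": 0.3}, {"dx": -140, "dy": 0, "dz": 0, "turn": 0, "gripper": 0.3}, {"dx": -180, "dy": 0, "dz": 0, "turn": 0, "gripper": 0.3}]'

```text
clock: 3.15
position: [462.9, 395.1, 203.5]
orientation: [0.325, 1.55, -0.326]
force: [0.7, -0.2, -1.1]
width: 0.583
```

Run:
```python
from h import *
st(); go((570,-315),0,200)
```

```text
3.15 [462.9 395.1 203.5] [[-0.004, 0.403, 0.915], [-0.0, 0.915, -0.403], [-1.0, -0.002, -0.003]] [ 0.7 -0.2 -1.1] 0.5834515160305324
tool shift [   3.2 -606.7  384.3] now yaw -0.415 turn(world) 0.415
```

>>> arm_command --commands '[{"dx": -20, "dy": -578, "dz": 448, "turn": -0.1, "gripper": 0.3}, {"dx": -20, "dy": -578, "dz": 448, "turn": -0.2, "gripper": 0.3}, {"dx": -20, "dy": -578, "dz": 448, "turn": -0.3, "gripper": 0.3}, {"dx": -20, "dy": -578, "dz": 448, "turn": -0.415, "gripper": 0.3}, {"dx": -20, "dy": -578, "dz": 448, "turn": -0.415, "gripper": 0.3}, {"dx": -20, "dy": -578, "dz": 448, "turn": -0.415, "gripper": 0.3}, {"dx": -20, "dy": -578, "dz": 448, "turn": -0.415, "gripper": 0.3}, {"dx": -20, "dy": -578, "dz": 448, "turn": -0.415, "gripper": 0.3}]'

```text
clock: 3.95
position: [559.5, 5.0, 212.9]
orientation: [-0.0, 1.574, 0.0]
force: [0.6, 0.1, -0.6]
width: 0.583
```

Run:
```python
from h import *
st(); go((640,-315),0,220)
```

```text
3.95 [559.5   5.  212.9] [[-0.004, -0.0, 1.0], [0.0, 1.0, 0.0], [-1.0, 0.0, -0.004]] [ 0.6  0.1 -0.6] 0.5833658818253181
tool shift [  -7.4 -320.    80.5] now yaw 0.0 turn(world) -0.000
```

Run:
```python
from h import *
shot('wrist','w3')
```

>>> arm_command --commands '[{"dx": -7, "dy": -320, "dz": 80, "turn": 0, "gripper": 0.3}, {"dx": -7, "dy": -320, "dz": 80, "turn": 0, "gripper": 0.3}, {"dx": -7, "dy": -320, "dz": 80, "turn": 0, "gripper": 0.3}, {"dx": -7, "dy": -320, "dz": 80, "turn": 0, "gripper": 0.3}, {"dx": -7, "dy": -320, "dz": 80, "turn": 0, "gripper": 0.3}, {"dx": -7, "dy": -320, "dz": 80, "turn": 0, "gripper": 0.3}, {"dx": -7, "dy": -320, "dz": 80, "turn": 0, "gripper": 0.3}, {"dx": -7, "dy": -320, "dz": 80, "turn": 0, "gripper": 0.3}]'

```text
clock: 4.8
position: [635.3, -336.1, 222.1]
orientation: [0.007, 1.573, -0.028]
force: [-1.3, -0.7, -1.5]
width: 0.583
```

Run:
```python
from h import *
st(); a=shot('wrist','w4'); b=load('w3')
cv2.imwrite('pics/w34.png',np.vstack([b['image'][40:330],a['image'][30:330]]))
```

```text
4.8 [ 635.3 -336.1  222.1] [[-0.002, 0.022, 1.0], [-0.013, 1.0, -0.022], [-1.0, -0.014, -0.002]] [-1.3 -0.7 -1.5] 0.5834984838676192
```

View pics/w34.png

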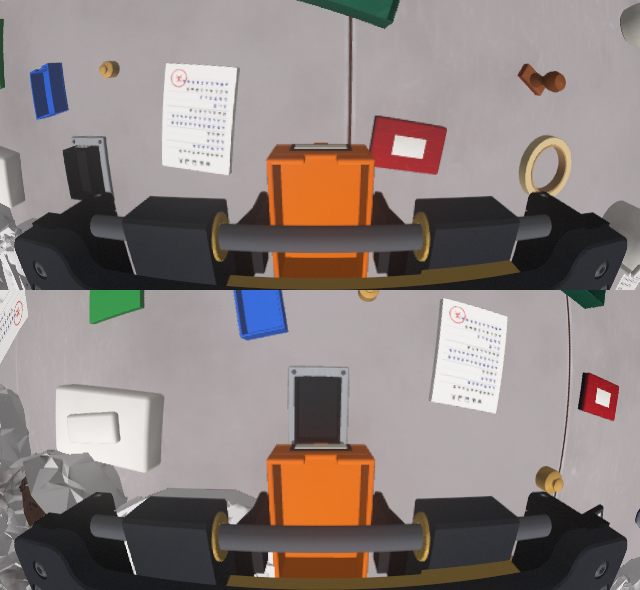

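The upper half (w3) shows the slip pad (200,158 in the full frame), ink pad (408,185) and small weight. The lower half (w4) shows the base plate from (290,107) to (349,190), its back hidden by the held orange bin, so I'm moving 50 mm further to see it whole.

>>> arm_command --commands '[{"dx": 0, "dy": 0, "dz": 50, "turn": 0, "gripper": 0.3}, {"dx": 0, "dy": 0, "dz": 50, "turn": 0, "gripper": 0.3}, {"dx": 0, "dy": 0, "dz": 50, "turn": 0, "gripper": 0.3}]'

```text
clock: 5.15
position: [687.0, -329.7, 220.1]
orientation: [0.006, 1.575, -0.018]
force: [0.4, -0.4, -0.5]
width: 0.585
```

Run:
```python
from h import *
a=shot('wrist','w5'); st(); b=load('w3')
print('slip');rect(b,(0,0,170),(179,255,255),12,True,(150,95,250,222))
rect(load('w4'),(0,0,170),(179,255,255),12,True,(420,30,520,160))
print('ink');rect(b,(0,130,60),(10,255,255),17,True,(360,140,455,225))
print('base rim');rect(a,(0,0,0),(179,255,62),40,True,(270,40,370,175))
cv2.imwrite('pics/w5c.png',cv2.resize(a['image'][0:230,200:460],None,fx=2.5,fy=2.5))
```

```text
5.2 [ 686.1 -330.8  221.1] [[-0.004, 0.017, 1.0], [-0.008, 1.0, -0.017], [-1.0, -0.008, -0.004]] [-0.  -0.7 -0.5] 0.5837287530739578
slip
area 12474.0 bbox (150, 95, 100, 127) ctr [ 534.7 -149.2] size [166.3 141.7] yaw -0.087
area 12754.0 bbox (420, 30, 100, 130) ctr [ 520.3 -145.4] size [181.1 149.5] yaw 0.002
ink
area 369.5 bbox (360, 179, 44, 31) ctr [579.3  74. ] size [26.3 59.7] yaw -0.624
base rim
area 2935.0 bbox (287, 70, 47, 68) ctr [ 597.  -342.6] size [73.  48.9] yaw -0.021
```

View pics/w5c.png

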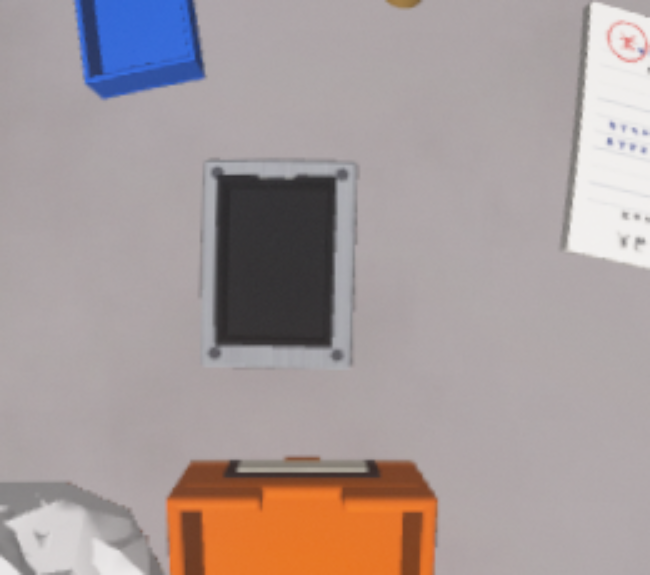

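Run:
```python
from h import *
a=load('w5')
P=np.array([pt(a,200+u/2.5,v/2.5,8,True) for u,v in [(205,160),(356,163),(352,366),(205,366)]]); print(np.round(P,1),P.mean(0))
print('held rim',[np.round(pt(a,200+u/2.5,v/2.5,237.5,True)[:2],1) for u,v in [(168,500),(436,500),(262,488),(342,488)]])
go((597,-342.5),-0.021,130)
```

```text
[[ 547.3 -375.7    8. ]
 [ 550.5 -305.4    8. ]
 [ 647.1 -308.3    8. ]
 [ 645.9 -377.9    8. ]] [ 597.67149301 -341.83500206    8.        ]
held rim [array([ 649.8, -354.9]), array([ 650.4, -305.7]), array([ 647.7, -337.5]), array([ 647.9, -323. ])]
tool shift [ 91.5 -12.4 -88.6] now yaw -0.017 turn(world) -0.004
```

>>> arm_command --commands '[{"dx": 45, "dy": -12, "dz": -44, "turn": 0, "gripper": 0.3}, {"dx": 90, "dy": -12, "dz": -88.5, "turn": 0, "gripper": 0.3}, {"dx": 125, "dy": -12, "dz": -88.5, "turn": 0, "gripper": 0.3}, {"dx": 140, "dy": -12, "dz": -88.5, "turn": 0, "gripper": 0.3}, {"dx": 140, "dy": -12, "dz": -88.5, "turn": 0, "gripper": 0.3}]'

```text
clock: 5.7
position: [593.2, -340.9, 78.8]
orientation: [0.01, 1.581, -0.018]
force: [0.1, 0.4, -0.8]
width: 0.585
```

Run:
```python
from h import *
st(); go((597.3,-342.2),-0.021,55)
```

```text
5.7 [ 593.2 -340.9   78.8] [[-0.01, 0.018, 1.0], [-0.005, 1.0, -0.018], [-1.0, -0.005, -0.01]] [ 0.1  0.4 -0.8] 0.5846120961168305
tool shift [23.8 -1.1  4.4] now yaw -0.018 turn(world) -0.003
```

>>> arm_command --commands '[{"dx": 0, "dy": -1.1, "dz": 4.2, "turn": 0, "gripper": 0.3}, {"dx": 5, "dy": -1.1, "dz": 4.2, "turn": 0, "gripper": 0.3}, {"dx": 10, "dy": -1.1, "dz": 4.2, "turn": 0, "gripper": 0.3}, {"dx": 15, "dy": -1.1, "dz": 4.2, "turn": 0, "gripper": 0.3}, {"dx": 20, "dy": -1.1, "dz": 4.2, "turn": 0, "gripper": 0.3}, {"dx": 23, "dy": -1.1, "dz": 4.2, "turn": 0, "gripper": 0.3}, {"dx": 24, "dy": -1.1, "dz": 4.2, "turn": 0, "gripper": 0.3}]'

```text
clock: 6.4
position: [597.0, -342.1, 55.5]
orientation: [0.011, 1.581, -0.018]
force: [-3.4, 2.9, 9.0]
width: 0.581
```

Run:
```python
from h import *
st(); go((597.3,-342.2),-0.021,55)
```

```text
6.4 [ 597.  -342.1   55.5] [[-0.011, 0.018, 1.0], [-0.004, 1.0, -0.018], [-1.0, -0.004, -0.011]] [-3.4  2.9  9. ] 0.5813927058800118
tool shift [ 0.5 -0.1  0.3] now yaw -0.018 turn(world) -0.003
```

Contact force appears right at the seated height. Releasing, then blue.

>>> arm_command --commands '[{"dx": 0, "dy": 0, "dz": 0, "turn": 0, "gripper": 1}, {"dx": 0, "dy": 0, "dz": 0, "turn": 0, "gripper": 1}, {"dx": 0, "dy": 0, "dz": 0, "turn": 0, "gripper": 1}, {"dx": 0, "dy": 0, "dz": 0, "turn": 0, "gripper": 1}, {"dx": -20, "dy": 0, "dz": 0, "turn": 0, "gripper": 1}, {"dx": -70, "dy": 0, "dz": 0, "turn": 0, "gripper": 1}, {"dx": -120, "dy": 0, "dz": 0, "turn": 0, "gripper": 1}, {"dx": -165, "dy": 0, "dz": 0, "turn": 0, "gripper": 1}]'

```text
clock: 7.2
position: [598.8, -341.5, 222.8]
orientation: [0.01, 1.581, -0.018]
force: [0.5, -0.1, 0.2]
width: 0.999
```

Run:
```python
from h import *
st()
print('orange'); a=shot('wrist','w6'); rect(a,(5,150,80),(18,255,255),72,True,(200,60,450,330))
print('blue'); ctr,e,yaw,q,m=rect(load('w3'),(105,120,60),(130,255,255),37,True,(20,90,80,170))
go(ctr,yaw,200)
```

```text
7.2 [ 598.8 -341.5  222.8] [[-0.01, 0.018, 1.0], [-0.005, 1.0, -0.018], [-1.0, -0.005, -0.01]] [ 0.5 -0.1  0.2] 0.9987062502334929
orange
area 3433.0 bbox (296, 152, 50, 73) ctr [ 595.2 -343.7] size [74.9 49.7] yaw -0.015
blue
area 1555.0 bbox (30, 103, 38, 57) ctr [ 470.7 -389.2] size [76.5 82.1] yaw 0.129
tool shift [  31.9  -47.4 -131. ] now yaw -0.018 turn(world) 0.147
```

Orange rim measures 74.9 x 49.7 on the z=72 plane, 2 mm from base centre, yaw matching: seated.

>>> arm_command --commands '[{"dx": 10, "dy": -45, "dz": -128, "turn": -0.1, "gripper": 1}, {"dx": 10, "dy": -45, "dz": -128, "turn": -0.1, "gripper": 1}, {"dx": 10, "dy": -45, "dz": -128, "turn": -0.1, "gripper": 1}, {"dx": 10, "dy": -45, "dz": -128, "turn": -0.1, "gripper": 1}, {"dx": 10, "dy": -45, "dz": -128, "turn": -0.1, "gripper": 1}]'

```text
clock: 7.75
position: [473.3, -386.9, 222.1]
orientation: [-0.072, 1.566, 0.054]
force: [0.5, 0.7, 0.3]
width: 0.999
```

Run:
```python
from h import *
a=shot('wrist','w7'); st()
ctr,e,yaw,q,m=rect(a,(105,120,50),(130,255,255),37,True,(200,60,450,330)); go(ctr,yaw,20.5)
```

```text
7.8 [ 474.5 -386.   221.9] [[0.004, -0.083, 0.997], [-0.011, 0.997, 0.083], [-1.0, -0.011, 0.003]] [0.9 0.9 0.8] 1.001546180586276
area 2835.0 bbox (283, 144, 48, 69) ctr [ 469.8 -406.3] size [76.1 49.9] yaw 0.127
tool shift [201.6 -17.5  -7.1] now yaw 0.083 turn(world) 0.044
```

>>> arm_command --commands '[{"dx": 40, "dy": -17.5, "dz": -7, "turn": -0.044, "gripper": 1}, {"dx": 90, "dy": -17.5, "dz": -7, "turn": -0.044, "gripper": 1}, {"dx": 140, "dy": -17.5, "dz": -7, "turn": -0.044, "gripper": 1}, {"dx": 170, "dy": -17.5, "dz": -7, "turn": -0.044, "gripper": 1}, {"dx": 180, "dy": -17.5, "dz": -7, "turn": -0.044, "gripper": 1}, {"dx": 180, "dy": -17.5, "dz": -7, "turn": -0.044, "gripper": 1}]'

```text
clock: 8.4
position: [470.5, -404.7, 40.6]
orientation: [-0.108, 1.567, 0.094]
force: [0.1, -0.0, 0.8]
width: 1.002
```

Run:
```python
from h import *
st(); go((469.8,-406.3),0.127,20.5)
```

```text
8.4 [ 470.5 -404.7   40.6] [[0.002, -0.128, 0.992], [-0.009, 0.992, 0.128], [-1.0, -0.009, 0.001]] [ 0.1 -0.   0.8] 1.0016482706669443
tool shift [20.1 -1.3 -0.9] now yaw 0.129 turn(world) -0.002
```

>>> arm_command --commands '[{"dx": 20, "dy": -1.3, "dz": -1, "turn": 0, "gripper": 1}, {"dx": 20, "dy": -1.3, "dz": -1, "turn": 0, "gripper": 1}, {"dx": 20, "dy": -1.3, "dz": -1, "turn": 0, "gripper": 0.3}, {"dx": 20, "dy": -1.3, "dz": -1, "turn": 0, "gripper": 0.3}, {"dx": 20, "dy": -1.3, "dz": -1, "turn": 0, "gripper": 0.3}, {"dx": 20, "dy": -1.3, "dz": -1, "turn": 0, "gripper": 0.3}, {"dx": 20, "dy": -1.3, "dz": -1, "turn": 0, "gripper": 0.3}, {"dx": 20, "dy": -1.3, "dz": -1, "turn": 0, "gripper": 0.3}]'

```text
clock: 9.2
position: [469.8, -406.2, 20.9]
orientation: [-0.108, 1.567, 0.094]
force: [-1.2, 0.4, 2.8]
width: 0.583
```

>>> arm_command --commands '[{"dx": 0, "dy": 0, "dz": 0, "turn": 0, "gripper": 0.3}, {"dx": 0, "dy": 0, "dz": 0, "turn": 0, "gripper": 0.3}, {"dx": -40, "dy": 0, "dz": 0, "turn": 0, "gripper": 0.3}, {"dx": -90, "dy": 0, "dz": 0, "turn": 0, "gripper": 0.3}, {"dx": -140, "dy": 0, "dz": 0, "turn": 0, "gripper": 0.3}, {"dx": -170, "dy": 0, "dz": 0, "turn": 0.07, "gripper": 0.3}, {"dx": -170, "dy": 0, "dz": 0, "turn": 0.146, "gripper": 0.3}, {"dx": -170, "dy": 0, "dz": 0, "turn": 0.146, "gripper": 0.3}]'

```text
clock: 10.0
position: [469.6, -404.9, 191.8]
orientation: [0.006, 1.567, -0.021]
force: [-0.9, 0.8, -0.8]
width: 0.586
```

Run:
```python
from h import *
st(); go((595.5,-343.5),-0.017,150)
```

```text
10.0 [ 469.6 -404.9  191.8] [[0.004, 0.017, 1.0], [-0.01, 1.0, -0.017], [-1.0, -0.01, 0.004]] [-0.9  0.8 -0.8] 0.5856537286718813
tool shift [ 41.7  63.9 124.7] now yaw -0.017 turn(world) 0.000
```

>>> arm_command --commands '[{"dx": 0, "dy": 21, "dz": 41, "turn": 0, "gripper": 0.3}, {"dx": 10, "dy": 42, "dz": 83, "turn": 0, "gripper": 0.3}, {"dx": 30, "dy": 64, "dz": 124.5, "turn": 0, "gripper": 0.3}, {"dx": 60, "dy": 64, "dz": 124.5, "turn": 0, "gripper": 0.3}, {"dx": 75, "dy": 64, "dz": 124.5, "turn": 0, "gripper": 0.3}, {"dx": 75, "dy": 64, "dz": 124.5, "turn": 0, "gripper": 0.3}]'

```text
clock: 10.6
position: [592.1, -343.5, 112.7]
orientation: [0.008, 1.575, -0.019]
force: [-0.3, -1.1, -0.9]
width: 0.584
```

Run:
```python
from h import *
st(); go((595.5,-343.5),-0.017,87.5)
```

```text
10.6 [ 592.1 -343.5  112.7] [[-0.004, 0.018, 1.0], [-0.007, 1.0, -0.018], [-1.0, -0.007, -0.004]] [-0.3 -1.1 -0.9] 0.5842372144774587
tool shift [25.2  0.2  3.5] now yaw -0.018 turn(world) 0.001
```

>>> arm_command --commands '[{"dx": 0, "dy": 0.2, "dz": 3.5, "turn": 0, "gripper": 0.3}, {"dx": 5, "dy": 0.2, "dz": 3.5, "turn": 0, "gripper": 0.3}, {"dx": 10, "dy": 0.2, "dz": 3.5, "turn": 0, "gripper": 0.3}, {"dx": 15, "dy": 0.2, "dz": 3.5, "turn": 0, "gripper": 0.3}, {"dx": 20, "dy": 0.2, "dz": 3.5, "turn": 0, "gripper": 0.3}, {"dx": 24, "dy": 0.2, "dz": 3.5, "turn": 0, "gripper": 0.3}, {"dx": 25.5, "dy": 0.2, "dz": 3.5, "turn": 0, "gripper": 0.3}]'

```text
clock: 11.3
position: [595.3, -343.5, 87.8]
orientation: [0.009, 1.575, -0.019]
force: [-4.2, 2.6, 10.8]
width: 0.586
```

Run:
```python
from h import *
st()
```

```text
11.3 [ 595.3 -343.5   87.8] [[-0.005, 0.018, 1.0], [-0.006, 1.0, -0.018], [-1.0, -0.006, -0.005]] [-4.2  2.6 10.8] 0.585997716429579
```

Same contact signature at the seated height. Releasing.

>>> arm_command --commands '[{"dx": 0, "dy": 0, "dz": 0, "turn": 0, "gripper": 1}, {"dx": 0, "dy": 0, "dz": 0, "turn": 0, "gripper": 1}, {"dx": 0, "dy": 0, "dz": 0, "turn": 0, "gripper": 1}, {"dx": 0, "dy": 0, "dz": 0, "turn": 0, "gripper": 1}, {"dx": -20, "dy": 0, "dz": 0, "turn": 0, "gripper": 1}, {"dx": -70, "dy": 0, "dz": 0, "turn": 0, "gripper": 1}, {"dx": -120, "dy": 0, "dz": 0, "turn": 0, "gripper": 1}, {"dx": -130, "dy": 0, "dz": 0, "turn": 0, "gripper": 1}]'

```text
clock: 12.1
position: [598.8, -344.7, 225.1]
orientation: [0.005, 1.565, -0.023]
force: [-0.0, -0.5, 1.5]
width: 0.998
```

Run:
```python
from h import *
a=shot('wrist','w8'); st()
rect(a,(105,120,50),(130,255,255),104,True,(200,60,450,330))
s=shot('scene','s8')
def tri(a,fa,ua,b,fb,ub):
    o1,d1=ray(a,*ua,fa);o2,d2=ray(b,*ub,fb);t=np.linalg.lstsq(np.c_[d1,-d2],o2-o1,rcond=None)[0]
    return (o1+d1*t[0]+o2+d2*t[1])/2
# weights and pads in w3 (frame rows: view row+40 ; w4: row-290+30)
b=load('w3')
print('slip w3',np.round([pt(b,u,v+40,12,True)[:2] for u,v in [(165,63),(238,68),(230,174),(162,166)]],1))
print('ink w3',np.round([pt(b,u,v+40,17,True)[:2] for u,v in [(376,116),(446,126),(438,174),(369,162)]],1))
print('wsmall',pt(b,109,69+40,28,True)); print('wbig',pt(load('w4'),552,478-260,42,True))
go((670,0),0,220)
```

```text
12.15 [ 598.3 -344.3  224. ] [[0.004, 0.018, 1.0], [-0.011, 1.0, -0.018], [-1.0, -0.011, 0.005]] [ 0.3 -0.5  1.1] 0.9970300435631255
area 4243.5 bbox (296, 152, 56, 81) ctr [ 594.4 -345. ] size [76. 50.] yaw -0.015
slip w3 [[ 458.5 -187.4]
 [ 472.   -91.7]
 [ 600.  -108.4]
 [ 590.1 -204. ]]
ink w3 [[528.3  66.9]
 [537.9 154.5]
 [598.4 149.8]
 [583.   60.7]]
wsmall [ 457.34931519 -265.92401107   28.        ]
wbig [683.64360652 -18.26047222  42.        ]
tool shift [ -2.3 344.6  66.9] now yaw -0.018 turn(world) 0.018
```

>>> arm_command --commands '[{"dx": 0, "dy": 343, "dz": 78, "turn": 0, "gripper": 1}, {"dx": 0, "dy": 343, "dz": 78, "turn": 0, "gripper": 1}, {"dx": 0, "dy": 343, "dz": 78, "turn": 0, "gripper": 1}, {"dx": 0, "dy": 343, "dz": 78, "turn": 0, "gripper": 1}, {"dx": 0, "dy": 343, "dz": 78, "turn": 0, "gripper": 1}, {"dx": 0, "dy": 343, "dz": 78, "turn": 0, "gripper": 1}, {"dx": 0, "dy": 343, "dz": 78, "turn": 0, "gripper": 1}, {"dx": 0, "dy": 343, "dz": 78, "turn": 0, "gripper": 1}]'

```text
clock: 13.0
position: [680.9, 10.1, 214.2]
orientation: [0.001, 1.575, -0.005]
force: [0.4, -0.8, -0.2]
width: 0.999
```

Run:
```python
from h import *
a=shot('wrist','w9'); st()
s=load('s8')['image'][140:260,230:430]
cv2.imwrite('pics/w9c.png',np.vstack([a['image'][:330],cv2.resize(s,(640,384))[114:384]]))
```

```text
13.05 [680.3   5.  214.4] [[-0.004, 0.008, 1.0], [-0.006, 1.0, -0.008], [-1.0, -0.006, -0.004]] [-0.5 -0.3 -0.5] 0.9974812789684313
```

View pics/w9c.png

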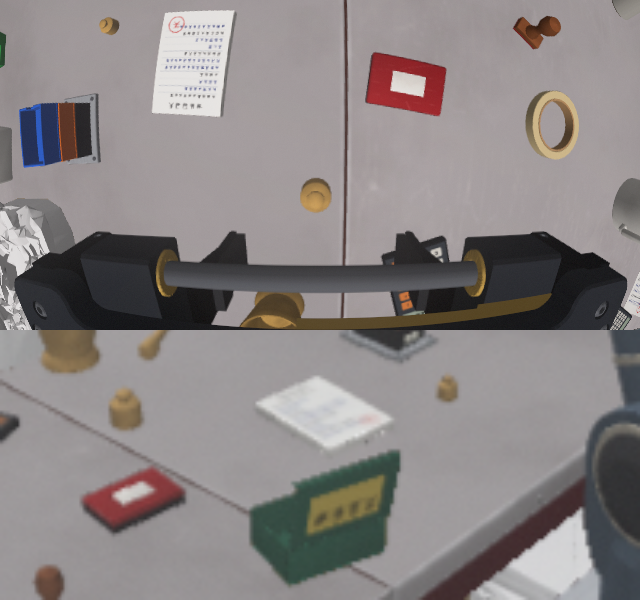

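The wrist part shows the big weight at (315,195), both pads clear, and the stack at (60,132) with blue on orange on black. The mortar is further out at (270,305).

Run:
```python
from h import *
a=load('w9')
for z in (0,31):
    ctr,e,yaw,q,m=rect(a,(8,90,60),(28,255,255),z,True,(290,165,345,225))
go(ctr,0,60)
cv2.imwrite('pics/x.png',m)
for r,(u,v) in {'slip':(0,0)}.items():
    P=np.array([pt(a,u,v,12,True)[:2] for u,v in [(164,10),(237,12),(223,117),(152,112)]]);print(np.round(P,1),P.mean(0))
    P=np.array([pt(a,u,v,17,True)[:2] for u,v in [(375,52),(446,67),(438,115),(367,98)]]);print(np.round(P,1),P.mean(0))
h=cv2.cvtColor(a['image'],cv2.COLOR_BGR2HSV)
# knob: sample brightness profile down the centre col
print([tuple(int(x) for x in h[v,316]) for v in range(176,216,4)])
```

```text
area 759.0 bbox (300, 179, 31, 33) ctr [700.8   1.2] size [40.5 36.9] yaw -0.002
area 759.0 bbox (300, 179, 31, 33) ctr [692.9   1.9] size [37.1 33.8] yaw -0.002
tool shift [154.3  -2.   13.3] now yaw -0.008 turn(world) 0.008
[[ 455.1 -188. ]
 [ 474.4  -89.3]
 [ 602.4 -106. ]
 [ 588.3 -203.3]] [ 530.07120398 -146.65306576]
[[529.8  69.8]
 [540.7 155.8]
 [599.3 145.9]
 [583.8  60.5]] [563.42054781 107.99273713]
[(176, 12, 164), (17, 107, 98), (18, 132, 153), (18, 134, 170), (17, 126, 134), (18, 137, 177), (18, 138, 192), (18, 139, 200), (18, 137, 196), (17, 76, 167)]
```

>>> arm_command --commands '[{"dx": 40, "dy": -2, "dz": 17, "turn": 0, "gripper": 1}, {"dx": 90, "dy": -2, "dz": 17, "turn": 0, "gripper": 1}, {"dx": 140, "dy": -2, "dz": 17, "turn": 0, "gripper": 1}, {"dx": 165, "dy": -2, "dz": 17, "turn": 0, "gripper": 1}, {"dx": 165, "dy": -2, "dz": 17, "turn": 0, "gripper": 1}, {"dx": 165, "dy": -2, "dz": 17, "turn": 0, "gripper": 1}]'

```text
clock: 13.65
position: [696.1, 0.3, 48.7]
orientation: [0.002, 1.577, -0.013]
force: [0.1, -0.3, 0.6]
width: 0.998
```

Run:
```python
from h import *
a=shot('wrist','w10'); st(); go((697,1.6),0,14)
cv2.imwrite('pics/w10c.png',a['image'][150:380,180:460])
```

```text
13.7 [6.973e+02 6.000e-01 5.040e+01] [[-0.003, 0.01, 1.0], [-0.007, 1.0, -0.01], [-1.0, -0.007, -0.003]] [ 0.7 -0.5  1.1] 0.9994059631176113
tool shift [36.4  1.2 -0.2] now yaw -0.01 turn(world) 0.010
```

View pics/w10c.png

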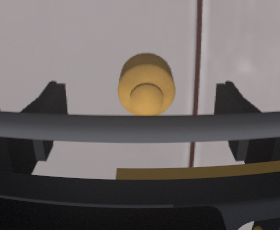

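The crop shows the weight midway between the fingers, with the knob's round top at full-frame (327,248).

Run:
```python
from h import *
a=load('w10'); print(pt(a,327,248,42,True), pt(a,327,203,0,True))
```

```text
[693.78632442   2.60213869  42.        ] [679.18794231   3.14111738   0.        ]
```

>>> arm_command --commands '[{"dx": 20, "dy": 1, "dz": -1, "turn": 0, "gripper": 1}, {"dx": 36, "dy": 1, "dz": -1, "turn": 0, "gripper": 1}, {"dx": 36, "dy": 1, "dz": -1, "turn": 0, "gripper": 0.1}, {"dx": 36, "dy": 1, "dz": -1, "turn": 0, "gripper": 0.1}, {"dx": 36, "dy": 1, "dz": -1, "turn": 0, "gripper": 0.1}, {"dx": 36, "dy": 1, "dz": -1, "turn": 0, "gripper": 0.1}, {"dx": 36, "dy": 1, "dz": -1, "turn": 0, "gripper": 0.1}, {"dx": 36, "dy": 1, "dz": -1, "turn": 0, "gripper": 0.1}]'

```text
clock: 14.5
position: [696.4, 1.4, 14.7]
orientation: [0.002, 1.573, -0.013]
force: [-1.0, -0.3, 0.4]
width: 0.54
```

>>> arm_command --commands '[{"dx": 0, "dy": 0, "dz": 0, "turn": 0, "gripper": 0.1}, {"dx": 0, "dy": 0, "dz": 0, "turn": 0, "gripper": 0.1}, {"dx": 0, "dy": 0, "dz": 0, "turn": 0, "gripper": 0.1}, {"dx": 0, "dy": 0, "dz": 0, "turn": 0, "gripper": 0.1}, {"dx": -30, "dy": 0, "dz": 0, "turn": 0, "gripper": 0.1}, {"dx": -80, "dy": 0, "dz": 0, "turn": 0, "gripper": 0.1}, {"dx": -90, "dy": 0, "dz": 0, "turn": 0, "gripper": 0.1}]'

```text
clock: 15.2
position: [700.1, 1.5, 110.3]
orientation: [0.002, 1.563, -0.013]
force: [1.7, -0.7, -1.0]
width: 0.394
```

Run:
```python
from h import *
st(); go((530,-147),0,80)
```

```text
15.2 [700.1   1.5 110.3] [[0.007, 0.01, 1.0], [-0.007, 1.0, -0.01], [-1.0, -0.007, 0.007]] [ 1.7 -0.7 -1. ] 0.3937253227845901
tool shift [  30.1 -150.  -168.8] now yaw -0.01 turn(world) 0.010
```

>>> arm_command --commands '[{"dx": 0, "dy": 0, "dz": 0, "turn": 0, "gripper": 0.1}, {"dx": 0, "dy": 0, "dz": 0, "turn": 0, "gripper": 0.1}]'

```text
clock: 15.4
position: [699.8, 1.3, 109.9]
orientation: [0.002, 1.564, -0.013]
force: [-0.3, 0.3, -2.2]
width: 0.393
```

Run:
```python
from h import *
a=shot('wrist','w11'); st()
cv2.imwrite('pics/w11c.png',cv2.resize(a['image'][150:380,180:460],None,fx=2,fy=2))
```

```text
15.45 [699.    1.5 108.8] [[0.005, 0.01, 1.0], [-0.007, 1.0, -0.01], [-1.0, -0.007, 0.005]] [-0.7 -0.3 -2.4] 0.3940061383738119
```

View pics/w11c.png

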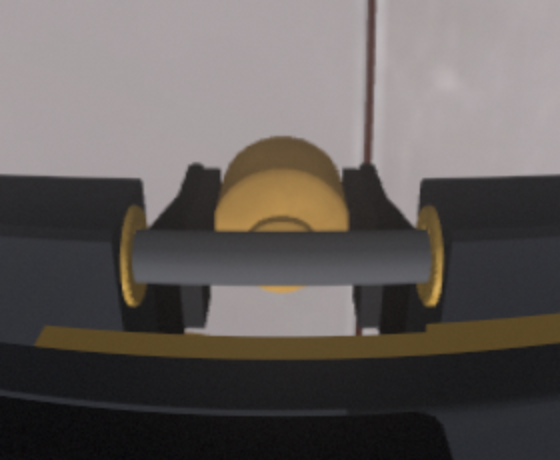

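The crop shows the weight firmly held, upright, with the near edge of its body top at full-frame (321,234).

Run:
```python
from h import *
a=load('w11'); print('near top',pt(a,321.5,150+168/2,125,True),'near bottom',pt(a,321.5,150+136/2,94,True)); st(); go((530,-147),-0.01,60)
```

```text
near top [680.1323178    0.75628649 125.        ] near bottom [6.82790716e+02 5.89423638e-01 9.40000000e+01]
15.45 [699.    1.5 108.8] [[0.005, 0.01, 1.0], [-0.007, 1.0, -0.01], [-1.0, -0.007, 0.005]] [-0.7 -0.3 -2.4] 0.3940061383738119
tool shift [  49.  -149.8 -167.8] now yaw -0.01 turn(world) -0.000
```

>>> arm_command --commands '[{"dx": 0, "dy": -30, "dz": -34, "turn": 0, "gripper": 0.1}, {"dx": 0, "dy": -60, "dz": -67, "turn": 0, "gripper": 0.1}, {"dx": 0, "dy": -90, "dz": -101, "turn": 0, "gripper": 0.1}, {"dx": 10, "dy": -120, "dz": -134, "turn": 0, "gripper": 0.1}, {"dx": 30, "dy": -150, "dz": -168, "turn": 0, "gripper": 0.1}, {"dx": 50, "dy": -150, "dz": -168, "turn": 0, "gripper": 0.1}, {"dx": 60, "dy": -150, "dz": -168, "turn": 0, "gripper": 0.1}, {"dx": 60, "dy": -150, "dz": -168, "turn": 0, "gripper": 0.1}]'

```text
clock: 16.25
position: [528.7, -146.1, 46.7]
orientation: [0.003, 1.57, -0.011]
force: [-0.2, -0.4, -2.4]
width: 0.393
```

Run:
```python
from h import *
st(); go((530,-147),-0.01,27)
```

```text
16.25 [ 528.7 -146.1   46.7] [[0.0, 0.009, 1.0], [-0.006, 1.0, -0.009], [-1.0, -0.006, 0.0]] [-0.2 -0.4 -2.4] 0.39332848137548054
tool shift [19.8 -0.7  1.3] now yaw -0.009 turn(world) -0.001
```

>>> arm_command --commands '[{"dx": 8, "dy": -1, "dz": 1, "turn": 0, "gripper": 0.1}, {"dx": 15, "dy": -1, "dz": 1, "turn": 0, "gripper": 0.1}, {"dx": 18, "dy": -1, "dz": 1, "turn": 0, "gripper": 0.1}, {"dx": 20, "dy": -1, "dz": 1, "turn": 0, "gripper": 0.1}, {"dx": 20, "dy": -1, "dz": 1, "turn": 0, "gripper": 0.1}]'

```text
clock: 16.75
position: [530.1, -147.1, 26.9]
orientation: [0.002, 1.57, -0.011]
force: [-0.6, -0.7, -2.4]
width: 0.394
```

>>> arm_command --commands '[{"dx": 0, "dy": 0, "dz": 0, "turn": 0, "gripper": 1}, {"dx": 0, "dy": 0, "dz": 0, "turn": 0, "gripper": 1}, {"dx": 0, "dy": 0, "dz": 0, "turn": 0, "gripper": 1}, {"dx": 0, "dy": 0, "dz": 0, "turn": 0, "gripper": 1}, {"dx": 0, "dy": 0, "dz": 0, "turn": 0, "gripper": 1}, {"dx": -40, "dy": 0, "dz": 0, "turn": 0, "gripper": 1}, {"dx": -90, "dy": 0, "dz": 0, "turn": 0, "gripper": 1}, {"dx": -140, "dy": 0, "dz": 0, "turn": 0, "gripper": 1}]'

```text
clock: 17.55
position: [529.3, -146.3, 168.2]
orientation: [0.002, 1.571, -0.011]
force: [1.4, -0.3, 0.8]
width: 0.974
```

Run:
```python
from h import *
a=shot('wrist','w12'); st(); go((470,295),-0.3,220)
c=load('w2'); b=load('w9')
# stamp: scene s8 + wrist w2/w9, foot/knob
print('stamp knob top w2',pt(c,240,212,60,True),'foot',pt(c,250,196,12,True)); print('w9 foot',pt(b,528,35,12,True),'knob',pt(b,550,26,60,True))
cv2.imwrite('pics/w2c.png',np.hstack([cv2.resize(c['image'][170:240,200:300],(400,280)),cv2.resize(a['image'][60:330,120:520],(400,270)).repeat(1,0)[:270].copy() if 0 else cv2.copyMakeBorder(cv2.resize(a['image'][60:330,120:520],(400,270)),0,10,0,0,0)]))
```

```text
17.6 [ 534.5 -147.8  177. ] [[0.015, 0.009, 1.0], [-0.008, 1.0, -0.009], [-1.0, -0.008, 0.015]] [ 1.8 -0.5  4.9] 0.9812147005730223
tool shift [-47.5 441.8 -67.9] now yaw -0.009 turn(world) -0.291
stamp knob top w2 [468.99803598 293.24263232  60.        ] foot [463.85476501 296.14188703  12.        ]
w9 foot [475.38091795 285.80289186  12.        ] knob [472.2749977  286.79844481  60.        ]
```

View pics/w2c.png

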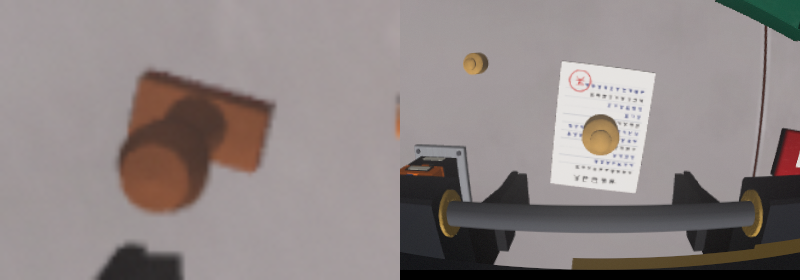

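Left, the stamp foot's corners and knob top at (239,214) in w2. Right, the weight stands on the slip pad with its knob near (320,198) in w12.

Run:
```python
from h import *
c=load('w2'); a=load('w12')
print('knob',pt(c,239.5,214.5,66,True)); P=np.array([pt(c,200+u/4,170+v/4,12,True)[:2] for u,v in [(145,68),(273,102),(258,170),(130,134)]]);print(P,P.mean(0))
S=np.array([pt(a,u-280,v+60,12,True)[:2] for u,v in [(560,62),(655,72),(637,192),(551,183)]]);print('slip',S.mean(0),'knob',pt(a,320,199,54,True))
ctr,e,yaw,q,m=rect(a,(8,90,60),(28,255,255),12,True,(290,160,350,230))
go((467,294),0,200)
```

```text
knob [470.18994804 293.7939114   66.        ]
[[447.31500952 283.19722628]
 [470.46743855 318.82848778]
 [490.00209314 306.33450462]
 [465.98648587 270.22742002]] [468.44275677 294.64690967]
slip [ 529.4223698  -148.58460316] knob [ 527.64352334 -148.80560195   54.        ]
area 997.5 bbox (303, 179, 36, 36) ctr [ 536.7 -148.7] size [37.4 36.3] yaw -0.007
tool shift [-27.5 440.9 -71.2] now yaw -0.009 turn(world) 0.009
```

Weight lies within about 2 mm of the pad's centre. Next, the stamp at about (469,294).

>>> arm_command --commands '[{"dx": -30, "dy": 50, "dz": 0, "turn": 0, "gripper": 1}, {"dx": -30, "dy": 100, "dz": 0, "turn": 0, "gripper": 1}, {"dx": -30, "dy": 150, "dz": 0, "turn": 0, "gripper": 1}, {"dx": -30, "dy": 200, "dz": 0, "turn": 0, "gripper": 1}, {"dx": -30, "dy": 250, "dz": -10, "turn": 0, "gripper": 1}, {"dx": -30, "dy": 300, "dz": -20, "turn": 0, "gripper": 1}, {"dx": -30, "dy": 350, "dz": -40, "turn": 0, "gripper": 1}, {"dx": -30, "dy": 400, "dz": -60, "turn": 0, "gripper": 1}]'

```text
clock: 18.4
position: [484.1, 236.3, 203.3]
orientation: [0.001, 1.555, -0.013]
force: [1.3, -0.1, -1.1]
width: 0.998
```

Run:
```python
from h import *
st(); go((469,294),0,110)
```

```text
18.4 [484.1 236.3 203.3] [[0.015, 0.009, 1.0], [-0.008, 1.0, -0.009], [-1.0, -0.008, 0.015]] [ 1.3 -0.1 -1.1] 0.9981459519835483
tool shift [ 92.6  58.3 -17.1] now yaw -0.009 turn(world) 0.009
```

>>> arm_command --commands '[{"dx": 20, "dy": 45, "dz": -14, "turn": 0, "gripper": 1}, {"dx": 60, "dy": 58, "dz": -17, "turn": 0, "gripper": 1}, {"dx": 92, "dy": 58, "dz": -17, "turn": 0, "gripper": 1}, {"dx": 92, "dy": 58, "dz": -17, "turn": 0, "gripper": 1}, {"dx": 92, "dy": 58, "dz": -17, "turn": 0, "gripper": 1}]'

```text
clock: 18.9
position: [469.4, 293.2, 110.8]
orientation: [0.001, 1.556, -0.014]
force: [0.2, 0.2, 1.4]
width: 1.002
```

Run:
```python
from h import *
a=shot('wrist','w13'); st(); go((469,294),0,40)
cv2.imwrite('pics/w13c.png',a['image'][100:380,150:490])
```

```text
18.95 [470.2 293.6 111.9] [[0.017, 0.011, 1.0], [-0.007, 1.0, -0.011], [-1.0, -0.007, 0.017]] [ 0.3 -0.   0.6] 0.9980970864526811
tool shift [71.9  0.9 -2.5] now yaw -0.011 turn(world) 0.011
```

View pics/w13c.png

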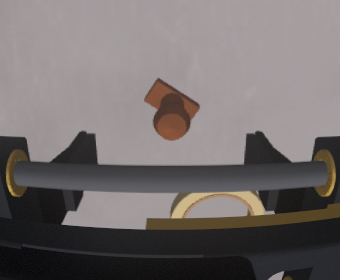

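The crop shows the stamp centred between the fingers, knob top at full-frame (321,223).

Run:
```python
from h import *
a=load('w13'); p=pt(a,321,223,67,True); print(p); go(p,0,40)
```

```text
[466.00014226 291.87513228  67.        ]
tool shift [71.8 -1.3 -5.5] now yaw -0.011 turn(world) 0.011
```

>>> arm_command --commands '[{"dx": 35, "dy": 0.5, "dz": -2, "turn": 0, "gripper": 1}, {"dx": 65, "dy": 0.5, "dz": -2, "turn": 0, "gripper": 1}, {"dx": 72, "dy": 0.5, "dz": -2, "turn": 0, "gripper": 1}, {"dx": 72, "dy": 0.5, "dz": -2, "turn": 0, "gripper": 1}]'

```text
clock: 19.35
position: [470.2, 293.4, 40.6]
orientation: [0.004, 1.553, -0.014]
force: [0.1, 0.1, 0.5]
width: 1.002
```

Run:
```python
from h import *
st(); go((469.5,294),0,40)
```

```text
19.35 [470.2 293.4  40.6] [[0.018, 0.012, 1.0], [-0.007, 1.0, -0.012], [-1.0, -0.006, 0.018]] [0.1 0.1 0.5] 1.0016164376528789
tool shift [ 0.6  0.6 -0.7] now yaw -0.012 turn(world) 0.012
```

>>> arm_command --commands '[{"dx": 0, "dy": -0.5, "dz": -2, "turn": 0, "gripper": 0.1}, {"dx": 0, "dy": -0.5, "dz": -2, "turn": 0, "gripper": 0.1}, {"dx": 0, "dy": -0.5, "dz": -2, "turn": 0, "gripper": 0.1}, {"dx": 0, "dy": -0.5, "dz": -2, "turn": 0, "gripper": 0.1}, {"dx": 0, "dy": -0.5, "dz": -2, "turn": 0, "gripper": 0.1}, {"dx": 0, "dy": -0.5, "dz": -2, "turn": 0, "gripper": 0.1}, {"dx": 0, "dy": -0.5, "dz": -2, "turn": 0, "gripper": 0.1}, {"dx": 0, "dy": -0.5, "dz": -2, "turn": 0, "gripper": 0.1}]'

```text
clock: 20.15
position: [468.2, 292.9, 40.5]
orientation: [0.004, 1.553, -0.014]
force: [-0.6, -0.0, -0.0]
width: 0.357
```

>>> arm_command --commands '[{"dx": 0, "dy": 0, "dz": 0, "turn": 0, "gripper": 0.1}, {"dx": 0, "dy": 0, "dz": 0, "turn": 0, "gripper": 0.1}, {"dx": 0, "dy": 0, "dz": 0, "turn": 0, "gripper": 0.1}, {"dx": 0, "dy": 0, "dz": 0, "turn": 0, "gripper": 0.1}, {"dx": 0, "dy": 0, "dz": 0, "turn": 0, "gripper": 0.1}, {"dx": -30, "dy": 0, "dz": 0, "turn": 0, "gripper": 0.1}, {"dx": -60, "dy": 0, "dz": 0, "turn": 0, "gripper": 0.1}, {"dx": -60, "dy": 0, "dz": 0, "turn": 0, "gripper": 0.1}]'

```text
clock: 20.95
position: [469.2, 294.8, 104.0]
orientation: [0.008, 1.547, -0.011]
force: [0.2, 0.6, 0.2]
width: 0.27
```

Run:
```python
from h import *
st(); a=shot('wrist','w14'); go((546.3,-19.5),0,100); print('pads mid w9/w3', (np.array([530.1,-146.7])+[563.4,108])/2,(np.array([529.4,-148.6])+[562,108])/2)
cv2.imwrite('pics/w14c.png',a['image'][100:380,150:490])
```

```text
20.95 [469.2 294.8 104. ] [[0.023, 0.012, 1.0], [-0.002, 1.0, -0.012], [-1.0, -0.002, 0.023]] [0.2 0.6 0.2] 0.269750241541351
tool shift [   5.1 -312.5   81.8] now yaw -0.012 turn(world) 0.012
pads mid w9/w3 [546.75 -19.35] [545.7 -20.3]
```

View pics/w14c.png

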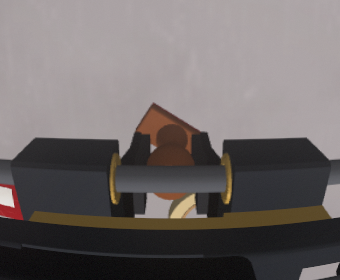

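The crop shows the stamp held upright by its knob. Carrying it to the midpoint (546,-20).

>>> arm_command --commands '[{"dx": 0, "dy": -40, "dz": 10, "turn": 0, "gripper": 0.1}, {"dx": 0, "dy": -80, "dz": 20, "turn": 0, "gripper": 0.1}, {"dx": 0, "dy": -120, "dz": 31, "turn": 0, "gripper": 0.1}, {"dx": 0, "dy": -160, "dz": 42, "turn": 0, "gripper": 0.1}, {"dx": 0, "dy": -200, "dz": 52, "turn": 0, "gripper": 0.1}, {"dx": 0, "dy": -240, "dz": 63, "turn": 0, "gripper": 0.1}, {"dx": 0, "dy": -280, "dz": 73, "turn": 0, "gripper": 0.1}, {"dx": 0, "dy": -313, "dz": 82, "turn": 0, "gripper": 0.1}]'

```text
clock: 21.8
position: [545.4, -22.7, 103.7]
orientation: [0.007, 1.553, -0.015]
force: [0.9, 0.1, -0.1]
width: 0.266
```

Run:
```python
from h import *
st(); go((546.2,-19.8),0,41)
```

```text
21.8 [545.4 -22.7 103.7] [[0.018, 0.014, 1.0], [-0.005, 1.0, -0.014], [-1.0, -0.005, 0.018]] [ 0.9  0.1 -0.1] 0.26570235842781587
tool shift [62.7  3.2 -0.4] now yaw -0.014 turn(world) 0.014
```

>>> arm_command --commands '[{"dx": 30, "dy": 3, "dz": -0.5, "turn": 0, "gripper": 0.1}, {"dx": 48, "dy": 3, "dz": -0.5, "turn": 0, "gripper": 0.1}, {"dx": 53, "dy": 3, "dz": -0.5, "turn": 0, "gripper": 0.1}, {"dx": 56, "dy": 3, "dz": -0.5, "turn": 0, "gripper": 0.1}, {"dx": 59, "dy": 3, "dz": -0.5, "turn": 0, "gripper": 0.1}, {"dx": 61, "dy": 3, "dz": -0.5, "turn": 0, "gripper": 0.1}]'

```text
clock: 22.4
position: [546.5, -19.7, 43.1]
orientation: [0.006, 1.552, -0.014]
force: [-0.1, -0.3, 0.6]
width: 0.266
```

Run:
```python
from h import *
st(); go((546.2,-19.8),0,40.5)
```

```text
22.4 [546.5 -19.7  43.1] [[0.019, 0.013, 1.0], [-0.005, 1.0, -0.013], [-1.0, -0.005, 0.019]] [-0.1 -0.3  0.6] 0.26593423860704196
tool shift [ 2.6 -0.1 -0.3] now yaw -0.013 turn(world) 0.013
```

>>> arm_command --commands '[{"dx": 1.5, "dy": 0, "dz": 0, "turn": 0, "gripper": 0.1}, {"dx": 2.5, "dy": 0, "dz": 0, "turn": 0, "gripper": 0.1}, {"dx": 3, "dy": 0, "dz": 0, "turn": 0, "gripper": 0.1}, {"dx": 3, "dy": 0, "dz": 0, "turn": 0, "gripper": 0.1}]'

```text
clock: 22.8
position: [547.1, -19.5, 40.6]
orientation: [0.006, 1.55, -0.014]
force: [-0.3, 0.8, 1.9]
width: 0.264
```

>>> arm_command --commands '[{"dx": 0.7, "dy": 0, "dz": 0, "turn": 0, "gripper": 0.1}, {"dx": 0.7, "dy": 0, "dz": 0, "turn": 0, "gripper": 0.1}]'

```text
clock: 23.0
position: [547.7, -19.4, 40.5]
orientation: [0.006, 1.549, -0.014]
force: [-0.3, 0.6, 4.6]
width: 0.262
```

Contact with the table confirmed (4.6 N). Releasing and backing off.

>>> arm_command --commands '[{"dx": 0, "dy": 0, "dz": 0, "turn": 0, "gripper": 1}, {"dx": 0, "dy": 0, "dz": 0, "turn": 0, "gripper": 1}, {"dx": 0, "dy": 0, "dz": 0, "turn": 0, "gripper": 1}, {"dx": 0, "dy": 0, "dz": 0, "turn": 0, "gripper": 1}, {"dx": 0, "dy": 0, "dz": 0, "turn": 0, "gripper": 1}, {"dx": -40, "dy": 0, "dz": 0, "turn": 0, "gripper": 1}, {"dx": -90, "dy": 0, "dz": 0, "turn": 0, "gripper": 1}, {"dx": -140, "dy": 0, "dz": 0, "turn": 0, "gripper": 1}]'

```text
clock: 23.8
position: [544.0, -18.8, 181.5]
orientation: [0.006, 1.551, -0.014]
force: [1.0, 1.0, -0.6]
width: 0.913
```

>>> arm_command --commands '[{"dx": -30, "dy": 0, "dz": 60, "turn": 0, "gripper": 1}, {"dx": -30, "dy": 0, "dz": 60, "turn": 0, "gripper": 1}, {"dx": -30, "dy": 0, "dz": 60, "turn": 0, "gripper": 1}, {"dx": -30, "dy": 0, "dz": 60, "turn": 0, "gripper": 1}]'

```text
clock: 24.2
position: [602.3, -19.5, 211.8]
orientation: [0.006, 1.553, -0.014]
force: [-0.1, 0.3, -0.3]
width: 1.0
```

Run:
```python
from h import *
a=shot('wrist','w15'); s=shot('scene','s15'); st()
cv2.imwrite('pics/fin.png',np.vstack([a['image'][:250,:],cv2.resize(s['image'][130:290,180:470],(634,350)).copy() if 0 else cv2.resize(s['image'][130:288,180:470],(640,349))]))
```

```text
24.3 [601.6 -19.5 211.3] [[0.016, 0.013, 1.0], [-0.005, 1.0, -0.013], [-1.0, -0.005, 0.017]] [-0.3 -0.1  0. ] 1.002650499361885
```

View pics/fin.png

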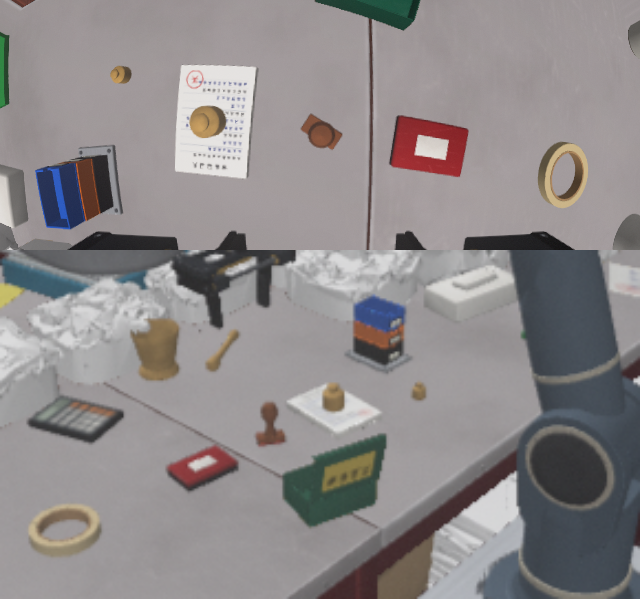

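The last picture shows the three bins stacked straight at (379,332), the weight on the slip pad, the stamp upright between the pads with its foot at (321,132), and the small weight and tape untouched. A last numeric check, then hand-in.

Run:
```python
from h import *
a=load('w15')
sl=np.mean([pt(a,u,v,12,True)[:2] for u,v in [(181,65),(257,67),(247,178),(176,172)]],0)
ik=np.mean([pt(a,u,v,17,True)[:2] for u,v in [(397,116),(468,128),(460,176),(391,164)]],0)
kn=pt(a,321,134,67,True)[:2]; ft=np.mean([pt(a,u,v,12,True)[:2] for u,v in [(309,115),(341,133),(334,149),(302,130)]],0)
y=(ik-sl)/np.linalg.norm(ik-sl)
for n,p in (('knob',kn),('foot',ft)): print(n,p,'to slip %.0f ink %.0f off line %.1f'%(np.linalg.norm(p-sl),np.linalg.norm(p-ik),np.cross(y,p-sl)))
print(sl,ik,'wsmall',pt(a,121,74,20,True))
arm.job_done()
```

```text
knob [547.10359395 -20.49463289] to slip 128 ink 129 off line -0.3
foot [548.56903951 -20.10998587] to slip 129 ink 128 off line -1.7
[ 530.43644853 -147.4349138 ] [563.16587159 106.99783936] wsmall [ 457.51624243 -272.07725649   20.        ]
the job is handed in; nothing more can be done<stdin>:7: DeprecationWarning: Arrays of 2-dimensional vectors are deprecated. Use arrays of 3-dimensional vectors instead. (deprecated in NumPy 2.0)
```

The counter is set out as asked, and I handed the job in at about 24 s of the 128 s allowed.

- **Bins:** Orange is in the black base and blue is in orange. Each met contact (about 9 and 11 N) at its expected seated height. After release each rim measured about 75 x 50 mm at its seated height, turned to within 0.01 rad of the base. Orange's centre measured about 2 mm from the base's, and blue's about 2 mm from orange's.
- **Larger weight:** It stands upright on the slip pad, about 2 mm from the pad's centre.
- **Stamp:** It stands upright on the table, 128–129 mm from each pad's centre and under 2 mm off the line between them.
- **Left alone:** I never touched the smaller weight or the tape roll. The smaller weight measured 6 mm from an earlier rough reading; I put that down to measuring error, as the two readings assumed different heights. The tape roll I checked only by eye.

**Checks that failed or disagreed:**
- The first move command was refused because fields were missing, so nothing moved.
- A few early colour masks failed and were redone.
- The grip on the weight read about 34 mm for a 36 mm body, and on the stamp about 23 mm for a 27 mm knob. Both held without slipping.

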